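# Dock the tube-block carrier under its gravity catch

### The arm

A 6-joint arm with a two-finger parallel gripper is mounted at the origin on a cart in front of the work surface, level with it; the furniture and walls round the work are solid. World frame = base frame: x ahead of the robot, y to its left, z up, the work surface at z = 0. Lengths are in m, angles in rad, forces in N, time in s.
With the tool pointing down it reaches from about 0.375 to 0.975 m from the base axis. Payload 3.8 kg.
Tool frame: the origin (TCP) lies between the finger pads; the fingertips stand bot.nose_length ahead of it and the grasp point (between the pads) lies 5 mm behind it (bot.nose_length is the distance from the TCP to the fingertips, in m); z points along the fingers, y is the direction in which the jaws open and shut (so a half turn about z gives the same grasp; the last joint's range is limited). The gripper opens to 85 mm and grips with 20 to 120 N. Pads are 22 mm wide; open, the fingers measure 114 mm over their backs; the gripper's body (76 mm by 85 mm) begins 54 mm behind the grasp point. The pads swing forward as they close: fully open they stand 13 mm farther back than shut.
Start: joints at [1.119, 0.264, 1.604, -0, 1.274, -0.037], TCP at [0.272, 0.618, 0.22] pointing down, gripper open.
Joint ranges: [-2.63, 2.63], [-0.94, 2.18], [0.31, 2.57], [-1.31, 4.45], [0, 2.66], [-2.55, 2.55]. Speed limits (rad/s): [2.57, 2.57, 3.14, 3.14, 3.14, 3.14].

### API

Orientations are given as a rotation vector (axis times angle).
In Python, from workcell import bot gives the robot as it stands.
- The arm moves only by the tool carry_out, never from a script. Its argument "series" is a list of rows, each an object with "delta_pos": the shift along the tool's x, y, z as a fraction of full scale, a list of three; "rot": the turn, a rotation vector about the tool's x, y, z as a fraction of full scale, a list of three; "hand": the gripper command: -1 is fully open, 1 is shut, values between are in proportion. In form: [{"delta_pos": [x, y, z], "rot": [rx, ry, rz], "hand": hand}, ...]. A call has 1 to 20 rows; each row is the pose to reach, as a shift and turn from the pose measured when the call began, along the tool's axes at that moment; what a row does not reach only later rows make up. Full scale, the value 1, is 0.25 m for a shift and 45 degrees for a turn. A row lasts 1/8 s, in which the tool goes at most 62.5 mm and 10.7 degrees, less where a joint would pass 70% of its speed; a pose out of reach is approached as far as the arm can. A call with a number of a shift or a turn outside -1 to 1 is refused whole. A call with a gripper value outside its range is refused whole. The fingers move at their own pace and stop on an object; "squeeze" is the grip in N (left out, the last holds). Time passes only in rows, so rows that repeat a pose let the fingers close. It gives the time, the measured TCP pose, the force and the opening at its end, in the units of the state.
- bot.read_state(): the state, without advancing time (a new reading comes with each control period).
- bot.read_camera(name): name is "scene" or "top" or "wrist"; returns the picture (480x640x3 uint8, red, green, blue); there is no depth.
- bot.camera_info(name): a dict with "fx", "fy", "cx", "cy" (pixels), "origin" and "attitude" of the camera in the world. Camera axes: x right, y down, z forward; pixel columns grow to the right and rows downward; lengths in m; the calibration is good to about 2 mm. A picture is of the moment at which its call begins: read the wrist's pose just before it. camera_info takes no time and is no camera call; for the wrist camera it gives the pose at the moment of the call.
- bot.finish_job(): hands the job in, once; it reports no verdict.
The state is a dict: "time": time; "q": joint angles; "joint_vel": joint speeds; "joint_torque": joint torques, N m; "tool_pos": TCP position; "tcp_rot": TCP orientation; "wrist_force": force on the tool from outside, world axes, zero at the start; "torque": the same for the moment, N m; "width": opening from 0.0 (shut) to 1.0 (fully open).
Only numpy, scipy, OpenCV 4.12 (cv2) and the standard library are available. Lean on these libraries where they do the work, as an engineer would, in place of code of your own. Each camera call takes 0.05 s, during which the arm holds its last target. There are 200 camera calls.

### The job

Take the tube-block carrier by its upright grip and slide it, sloped nose first, along the worktop into the docking frame so that its own nose lifts the hinged catch and the catch drops behind the nose; do not touch the catch with the gripper. Then, still holding the grip, pull the carrier back firmly enough to feel the catch bar take the load (some 6 to 10 newtons), and let go, leaving the carrier docked. Be gentle throughout: never ram or wrench the carrier against the frame or catch, and leave the small things round about where they stand.

Things in the scene. Friction and masses are not known exactly. Their poses are not given: they have to be found in the camera images.
- carrier: Loose grey sled, 156 x 62 mm, about 0.3 kg, flat on the worktop. Origin: centre of its underside; +x points to its sloped nose, z up. Deck 6 mm thick over the whole length (x -78 to 78 mm), bare from x = 29 to 56 mm. A square grey tube block (56 x 56 mm, top 40 mm above the underside) is fixed on it, centred on x = 1 mm. Nose in front, upright grip at the rear.
- carrier_grip (a point): Point in the middle of the carrier's grip, at carrier x = -54 mm, y = 0, z = 42 mm. The grip is an upright fin, 28 mm long along carrier x, 12 mm thick along y, its top 58 mm above the underside; the tube block begins 13 mm ahead of it.
- carrier_nose (a point): Top rear edge of the carrier's nose: carrier x = 56 mm, y = 0, z = 16 mm. The nose spans the full width: its top slopes up from 6 mm high at x = 78 mm (the front end) to 16 mm at x = 61 mm, is flat to x = 56 mm and ends there in an upright rear face 10 mm high, behind which the catch bar drops.
- dock: Fixed grey metal U-shaped frame, without a floor: the carrier slides on the worktop. Origin: on the worktop, on the channel's centre line, at the inner face of the rigid end stop (16 mm high); +x is the way in. A carrier against the stop has its origin at dock x = -78 mm; the catch drops 2 to 18 mm before that. Frame with catch: 112 mm wide.
- dock_mouth (a point): On the worktop between the near ends of the straight rails, dock x = -110 mm. Rails 8 mm high, inner faces at dock y = +/-33 mm (2 mm clear of the carrier each side), run from here to the end stop; outward of here they flare out to about +/-45 mm at dock x = -142 mm.
- catch: Steel bail hinged behind the end stop: two arms outside the rails and an 8 mm cross bar, down with its centre 12 mm high, clamped anywhere from dock x = -44 to -28 mm (setting not measured). Origin: on the hinge, dock x = 28 mm, 7 mm high; axes the dock's when down. Swings up only (+ turn about y, 0.11 to 0.15 rad on the nose's top); falls by its weight (about 1 N at the bar; 1 to 5 N push lifts it).
- oil_bottle: Bystander: small loose bottle with black cap, 25 mm wide, 43 mm tall, beside the dock; origin centre of underside.
- vial: Bystander: loose vial with white cap, 23 mm wide, 46 mm tall, on the other side of the dock; origin centre of underside.
- tape_roll: Bystander: loose roll of tape lying flat, 52 mm across, 18 mm tall, behind the dock's closed end; origin centre of underside.

How it is judged:
By the outcome, as a careful person would: the job done as asked, in the order asked, and still so for the second after the job is handed in, with the robot touching nothing.
It also fails if it takes over 58 s, if anything falls off the work surface, if the arm or the gripper's body presses on something with over 40 N, if the wrist force passes 120 N, or if a joint passes its speed limit or range.

## Working session

There is one attempt and no reset: what is moved stays moved. The work goes in short steps, Python scripts to look and compute and a tool call to move; the robot and the scene stay as the last step left them, time stands still between calls to the robot, and variables do not carry over. Pictures are saved under pics/ and viewed, and the job is handed in when it is done.

Besides the shell and the picture viewer there is one more tool, called after ">>>" as a command line: name --argument value ..., lists and objects as JSON in quotes. carry_out: Moves the arm, as the interface text tells. Its arguments: {"type":"object","properties":{"series":{"type":"array","items":{"type":"object","properties":{"delta_pos":{"type":"array","items":{"type":"number","minimum":-1,"maximum":1}},"rot":{"type":"array","items":{"type":"number","minimum":-1,"maximum":1}},"hand":{"type":"number"}}}},"squeeze":{"type":"number"}},"required":["series"]}

```bash
mkdir -p pics; ls
python3 - <<'E'
from workcell import bot
import cv2
s=bot.read_state();print(s, bot.nose_length)
for n in ("top","scene","wrist"):
    print(n,bot.camera_info(n))
    cv2.imwrite(f"pics/{n}0.png",bot.read_camera(n)[:,:,::-1])
E
```

```text
pics
{'time': 0.0, 'q': array([ 1.11912845e+00,  2.64765280e-01,  1.60538808e+00, -1.71563489e-05,
        1.27369588e+00, -3.68893600e-02]), 'joint_vel': array([ 0.0008696 , -0.00065771, -0.00171337,  0.00051481, -0.00134339,
       -0.00035549]), 'joint_torque': array([-3.07379232e-04, -5.15113378e+01, -3.67318547e+01, -1.25269262e-04,
        1.30966731e-02, -1.07934235e-05]), 'tool_pos': array([0.27168397, 0.61707727, 0.21884628]), 'tcp_rot': array([-0.64675492, -3.07375531,  0.00344505]), 'wrist_force': array([ 0.42232979, -1.06132226, -1.00493644]), 'torque': array([ 0.02545504, -0.01686729, -0.04270361]), 'width': 0.9996486369531656} 0.014
top {'fx': 494.2847811604309, 'fy': 494.2847811604309, 'cx': 318.56546941249155, 'cy': 245.46434221939379, 'origin': array([0.35477478, 0.1105125 , 0.99578142]), 'attitude': array([-2.13817155,  2.10653458, -0.20681488])}
scene {'fx': 616.7144920405636, 'fy': 616.7144920405636, 'cx': 326.94244150843423, 'cy': 242.77703690875327, 'origin': array([-0.25776863,  0.75792462,  0.60711006]), 'attitude': array([-1.01884054,  2.11163941, -1.29744366])}
wrist {'fx': 398.5244797936676, 'fy': 398.5244797936676, 'cx': 318.43470937010807, 'cy': 238.6028702677344, 'origin': array([0.20978984, 0.6467074 , 0.3720927 ]), 'attitude': array([2.43430268, 1.58931947, 0.21229326])}
```

View pics/top0.png

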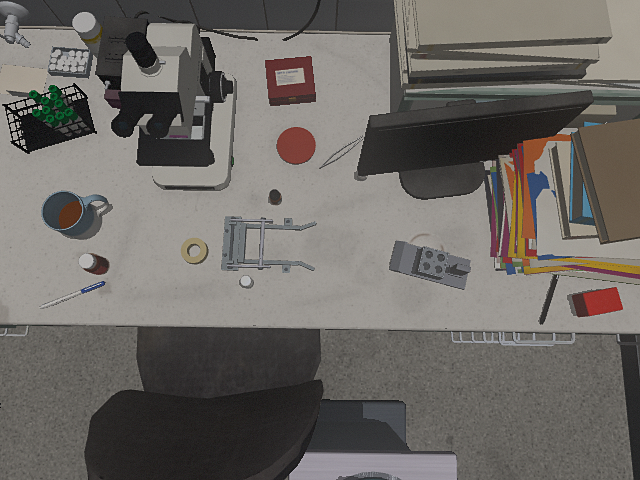

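View pics/scene0.png

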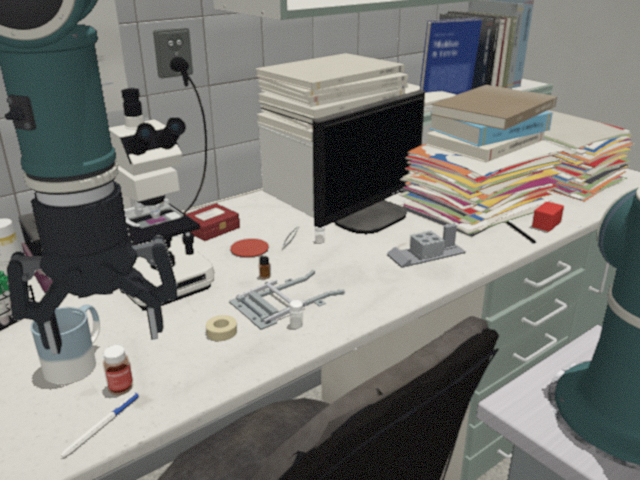

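View pics/wrist0.png

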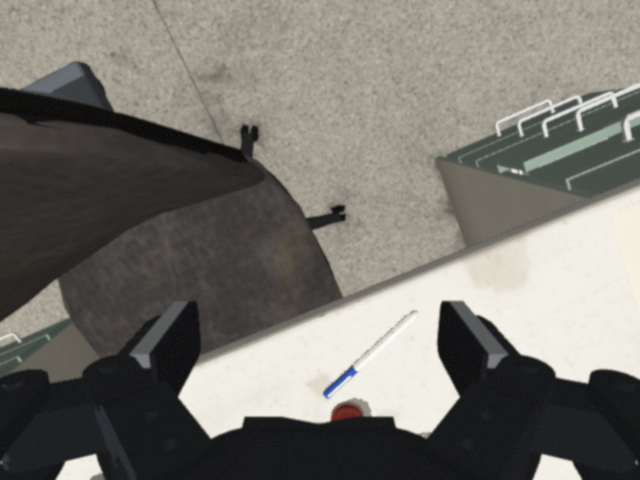

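```bash
cat > h.py <<'E'
import numpy as np, cv2
from scipy.spatial.transform import Rotation as R
from workcell import bot
def ray(ci,uv,z):
    d=R.from_rotvec(ci["attitude"]).apply([(uv[0]-ci["cx"])/ci["fx"],(uv[1]-ci["cy"])/ci["fy"],1])
    o=np.array(ci["origin"]); return o+d*(z-o[2])/d[2]
def proj(ci,p):
    c=R.from_rotvec(ci["attitude"]).inv().apply(np.asarray(p)-ci["origin"])
    return np.array([ci["cx"]+ci["fx"]*c[0]/c[2],ci["cy"]+ci["fy"]*c[1]/c[2]])
E
python3 - <<'E'
from h import *
im=cv2.imread("pics/top0.png")
a=cv2.resize(im[225:300,380:480],None,fx=7,fy=7,interpolation=cv2.INTER_CUBIC);b=cv2.resize(im[180:300,170:325],None,fx=5,fy=5,interpolation=cv2.INTER_CUBIC)
cv2.imwrite("pics/ca.png",a);cv2.imwrite("pics/cb.png",b)
ci=bot.camera_info("top")
for n,p in dict(grip=(460,267),nose=(393,255)).items(): print(n,ray(ci,p,.03))
E
```

```text
grip [ 0.50269748 -0.17118542  0.03      ]
nose [ 0.52474791 -0.03905144  0.03      ]
```

View pics/ca.png

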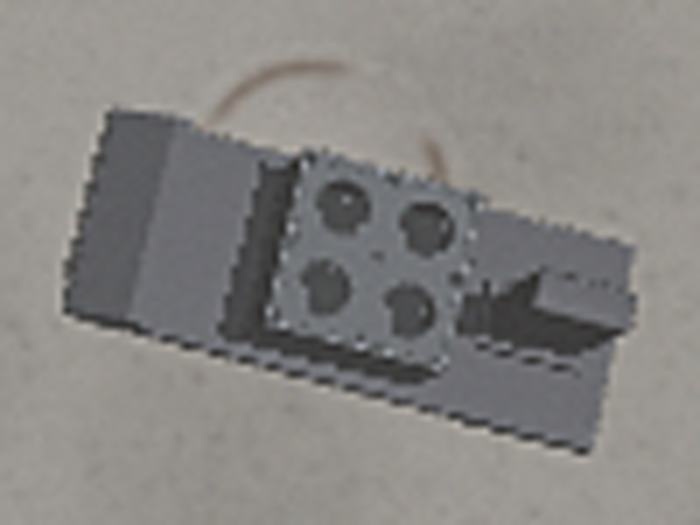

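View pics/cb.png

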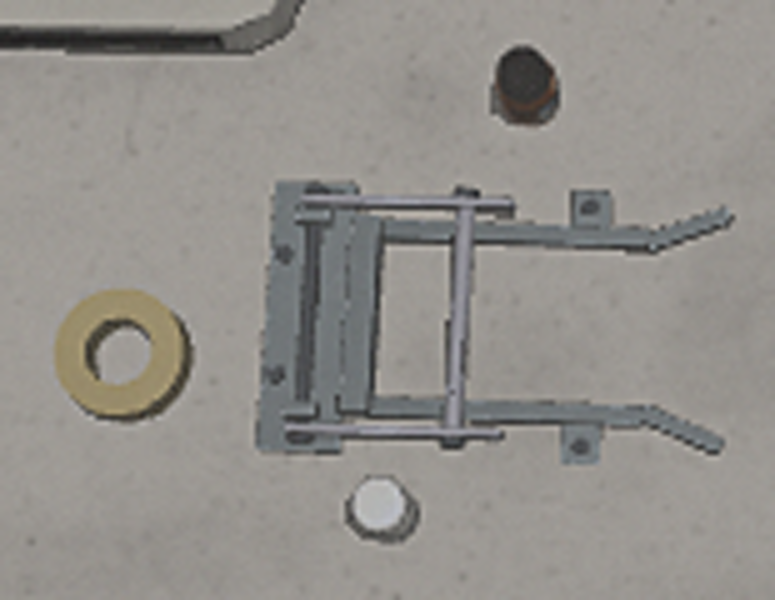

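Run:
```python
from h import *
ci=bot.camera_info("top")
A=lambda x,y,z: ray(ci,(380+(x+.5)/7-.5,225+(y+.5)/7-.5),z)
B=lambda x,y,z: ray(ci,(170+(x+.5)/5-.5,180+(y+.5)/5-.5),z)
f=np.set_printoptions(precision=4,suppress=True)
rl,ru,fl,fu=A(590,455,.006),A(636,248,.006),A(65,316,.005),A(110,110,.005)
print("carrier",rl,ru,fl,fu)
c=(rl+ru+fl+fu)/4; d=(fl+fu-rl-ru)/2; print("centre",c,"len",np.linalg.norm(d),"wid",np.linalg.norm(ru-rl),np.linalg.norm(fu-fl),"yaw",np.degrees(np.arctan2(d[1],d[0])))
u=d/np.linalg.norm(d);print("grip from rect",c-u*.054, "grip top px", A(582,302,.058))
blk=[A(*p,.04) for p in((310,152),(478,198),(443,368),(270,322))];print("blk",np.mean(blk,0),"exp",c+u*.001)
U1,U2,L1,L2=B(385,240,.008),B(650,250,.008),B(372,398,.008),B(640,408,.008)
print("rails",U1,U2,L1,L2)
d1=U1-U2;d2=L1-L2;print(np.degrees([np.arctan2(d1[1],d1[0]),np.arctan2(d2[1],d2[0])]))
print("stop",B(380,222,.016),B(368,410,.016))
print("bar",B(465,205,.012),B(452,430,.012))
print("mouth ends",B(727,222,.008),B(715,450,.008))
print("bottle",B(527,70,.043),"vial",B(382,500,.046),"tape",B(122,353,.018))
```

```text
carrier [ 0.4607 -0.1841  0.006 ] [ 0.5211 -0.2     0.006 ] [ 0.4988 -0.0341  0.005 ] [ 0.5598 -0.048   0.005 ]
centre [ 0.5101 -0.1166  0.0055] len 0.15578014323915035 wid 0.06242373134867536 0.06257806260952042 yaw 75.7217758285174
grip from rect [ 0.4968 -0.1689  0.0058] grip top px [ 0.4971 -0.1682  0.058 ]
blk [ 0.511  -0.1161  0.04  ] exp [ 0.5103 -0.1156  0.0055]
rails [0.581  0.2568 0.008 ] [0.5785 0.1482 0.008 ] [0.5154 0.2593 0.008 ] [0.5129 0.1508 0.008 ]
[88.673  88.7077]
stop [0.5867 0.258  0.016 ] [0.5092 0.2595 0.016 ]
bar [0.5953 0.2241 0.012 ] [0.5022 0.226  0.012 ]
mouth ends [0.5908 0.1168 0.008 ] [0.4963 0.1202 0.008 ]
bottle [0.6437 0.1977 0.043 ] vial [0.4694 0.248  0.046 ] tape [0.5305 0.3589 0.018 ]
```

```bash
cat >> h.py <<'E'
np.set_printoptions(precision=4,suppress=True)
def go(p,yawy):
    "fractions for tool-down pose with tool y at world angle yawy (deg)"
    s=bot.read_state(); C=R.from_rotvec(s["tcp_rot"]); a=np.radians(yawy)
    y=np.array([np.cos(a),np.sin(a),0]); z=np.array([0,0,-1.]); T=R.from_matrix(np.c_[np.cross(y,z),y,z])
    print("pos",(C.inv().apply(np.array(p)-s["tool_pos"])/.25),"rot",(C.inv()*T).as_rotvec()/np.radians(45),
      "| t",s["time"],"p",s["tool_pos"],"F",s["wrist_force"],"w",s["width"])
E
python3 - <<'E'
from h import *
go((.497,-.169,.2),-14.3)
E
```

```text
pos [-2.0919 -2.5149  0.0808] rot [-0.002   0.0016  1.7896] | t 0.15 p [0.2718 0.6172 0.2191] F [-0.6178 -0.9516  0.9913] w 0.9995082676537123
```

>>> carry_out --series '[{"delta_pos": [-0.8,-0.97,0.03],"rot": [0,0,0.9],"hand": -1},{"delta_pos": [-0.8,-0.97,0.03],"rot": [0,0,0.9],"hand": -1},{"delta_pos": [-0.8,-0.97,0.03],"rot": [0,0,0.9],"hand": -1},{"delta_pos": [-0.8,-0.97,0.03],"rot": [0,0,0.9],"hand": -1},{"delta_pos": [-0.8,-0.97,0.03],"rot": [0,0,0.9],"hand": -1},{"delta_pos": [-0.8,-0.97,0.03],"rot": [0,0,0.9],"hand": -1}]'

```text
time: 0.9
tool_pos: [0.3574, 0.3111, 0.2116]
tcp_rot: [1.677, 2.656, -0.005]
wrist_force: [0.5, 0.6, -0.0]
width: 1.001
```

```bash
python3 -c "
from h import *
go((.497,-.169,.2),-14.3)"
```

```text
pos [-1.9737 -0.3211  0.0513] rot [-0.0019  0.0037  0.8834] | t 0.9 p [0.3574 0.3111 0.2116] F [ 0.5178  0.5504 -0.0492] w 1.0007484083797171
```

>>> carry_out --series '[{"delta_pos": [-0.98,-0.16,0.03],"rot": [0,0,0.88],"hand": -1},{"delta_pos": [-0.98,-0.16,0.03],"rot": [0,0,0.88],"hand": -1},{"delta_pos": [-0.98,-0.16,0.03],"rot": [0,0,0.88],"hand": -1},{"delta_pos": [-0.98,-0.16,0.03],"rot": [0,0,0.88],"hand": -1},{"delta_pos": [-0.98,-0.16,0.03],"rot": [0,0,0.88],"hand": -1}]'

```text
time: 1.52
tool_pos: [0.4276, 0.0697, 0.2047]
tcp_rot: [2.483, 1.921, -0.004]
wrist_force: [-0.7, 0.7, -0.1]
width: 0.998
```

```bash
python3 -c "
from h import *
go((.497,-.169,.18),-14.3)"
```

```text
pos [-0.8545  0.5081  0.1019] rot [ 0.0001  0.0046 -0.0051] | t 1.525 p [0.4276 0.0697 0.2047] F [-0.7057  0.6901 -0.1037] w 0.9982618026622971
```

>>> carry_out --series '[{"delta_pos": [-0.855,0.508,0.1],"rot": [0,0.005,-0.005],"hand": -0.3},{"delta_pos": [-0.855,0.508,0.1],"rot": [0,0.005,-0.005],"hand": -0.3},{"delta_pos": [-0.855,0.508,0.1],"rot": [0,0.005,-0.005],"hand": -0.3},{"delta_pos": [-0.855,0.508,0.1],"rot": [0,0.005,-0.005],"hand": -0.3},{"delta_pos": [-0.855,0.508,0.1],"rot": [0,0.005,-0.005],"hand": -0.3},{"delta_pos": [-0.855,0.508,0.1],"rot": [0,0.005,-0.005],"hand": -0.3}]'

```text
time: 2.28
tool_pos: [0.4972, -0.1676, 0.18]
tcp_rot: [-2.478, -1.928, -0.001]
wrist_force: [0.3, -0.0, 0.1]
width: 0.651
```

```bash
python3 -c "
from h import *
go((.497,-.1687,.036),-14.3)
ci=bot.camera_info('wrist');cv2.imwrite('pics/w1.png',bot.read_camera('wrist')[:,:,::-1])
print(proj(ci,(.497,-.1687,.058)))"
```

```text
pos [-0.0053  0.0011  0.5758] rot [-0.0017 -0.0019  0.0011] | t 2.275 p [ 0.4972 -0.1676  0.18  ] F [ 0.3459 -0.0468  0.0708] w 0.6509843514929609
[320.1255 231.2047]
```

View pics/w1.png

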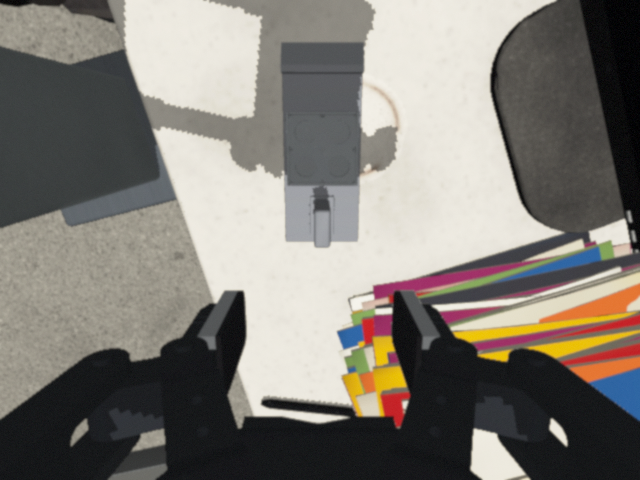

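>>> carry_out --series '[{"delta_pos": [-0.005,0.003,0.2],"rot": [0,0,0],"hand": -0.3},{"delta_pos": [-0.005,0.003,0.35],"rot": [0,0,0],"hand": -0.3},{"delta_pos": [-0.005,0.003,0.45],"rot": [0,0,0],"hand": -0.3},{"delta_pos": [-0.005,0.003,0.52],"rot": [0,0,0],"hand": -0.3},{"delta_pos": [-0.005,0.003,0.576],"rot": [0,0,0],"hand": -0.3},{"delta_pos": [-0.005,0.003,0.576],"rot": [0,0,0],"hand": -0.3},{"delta_pos": [-0.005,0.003,0.576],"rot": [0,0,0],"hand": -0.3}]'

```text
time: 3.2
tool_pos: [0.4982, -0.1685, 0.037]
tcp_rot: [-2.479, -1.93, -0.002]
wrist_force: [0.1, -0.5, -0.1]
width: 0.65
```

```bash
python3 -c "
from h import *
go((.497,-.1687,.036),-14.3)
cv2.imwrite('pics/w2.png',bot.read_camera('wrist')[:,:,::-1])"
```

```text
pos [-0.0019 -0.0047  0.0041] rot [ 0.0008 -0.0014  0.0024] | t 3.2 p [ 0.4982 -0.1685  0.037 ] F [ 0.1418 -0.5404 -0.1199] w 0.6502213931859459
```

View pics/w2.png

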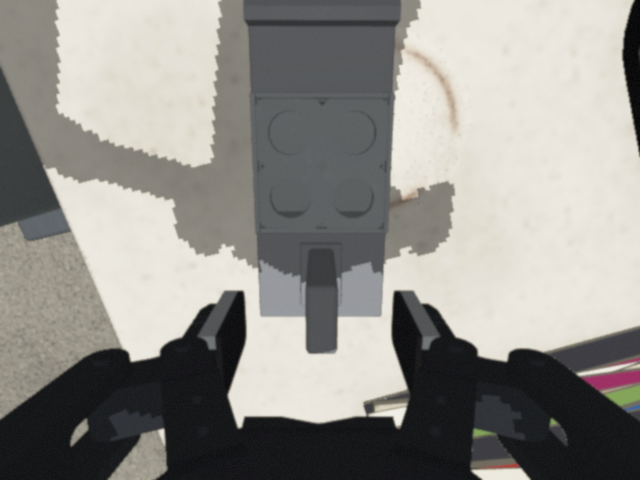

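>>> carry_out --squeeze 45 --series '[{"delta_pos": [0,0,0],"rot": [0,0,0],"hand": 1},{"delta_pos": [0,0,0],"rot": [0,0,0],"hand": 1},{"delta_pos": [0,0,0],"rot": [0,0,0],"hand": 1},{"delta_pos": [0,0,0],"rot": [0,0,0],"hand": 1},{"delta_pos": [0,0,0],"rot": [0,0,0],"hand": 1},{"delta_pos": [0,0,0],"rot": [0,0,0],"hand": 1}]'

```text
time: 4.0
tool_pos: [0.4989, -0.169, 0.0378]
tcp_rot: [2.478, 1.929, 0.003]
wrist_force: [-0.7, -0.8, 4.3]
width: 0.122
```

```bash
python3 -c "
from h import *
go((.497,-.1687,.037),-14.3)
cv2.imwrite('pics/w3.png',bot.read_camera('wrist')[:,:,::-1])
cv2.imwrite('pics/t3.png',cv2.resize(bot.read_camera('top')[170:310,310:490,::-1],None,fx=4,fy=4))"
```

```text
pos [-0.0007 -0.0078  0.0033] rot [ 0.0028 -0.001   0.0022] | t 4.0 p [ 0.4989 -0.169   0.0378] F [-0.6749 -0.8242  4.3403] w 0.12193616114974168
```

View pics/w3.png

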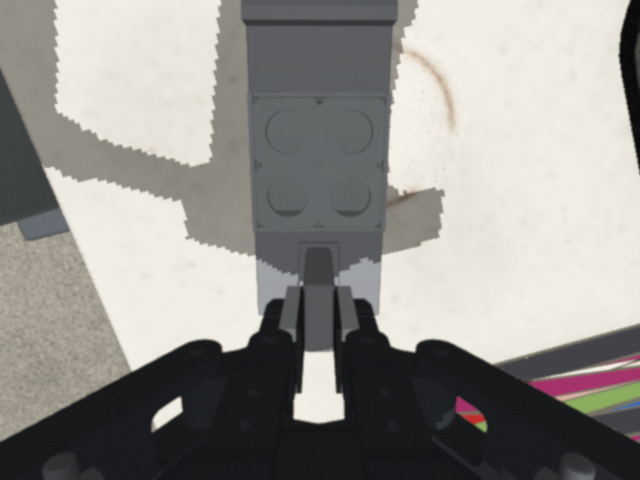

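View pics/t3.png

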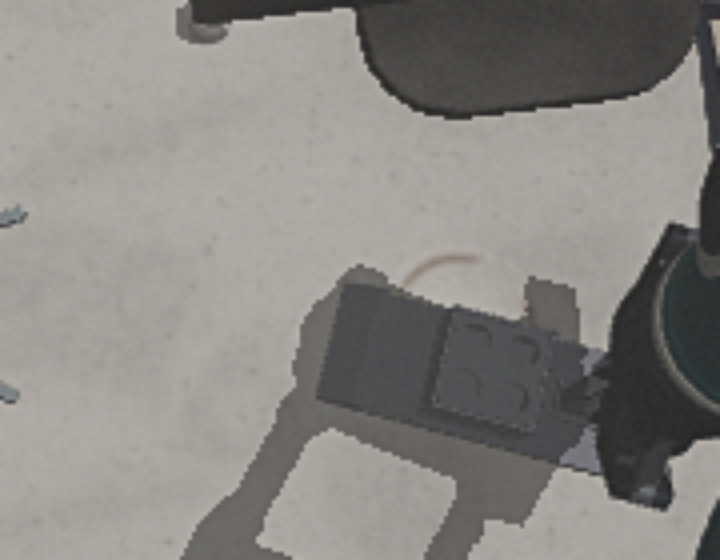

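```bash
cat >> h.py <<'E'
D0=np.array([.548,.2585]); DY=88.7; du=np.array([np.cos(np.radians(DY)),np.sin(np.radians(DY))]); dn=np.array([-du[1],du[0]])
def topcar(fu,fl,crop):
    x0,y0,k=crop; ci=bot.camera_info("top")
    a,b=[ray(ci,(x0+(p[0]+.5)/k-.5,y0+(p[1]+.5)/k-.5),.0055) for p in (fu,fl)]
    e=a-b; yaw=np.degrees(np.arctan2(e[1],e[0]))+90; m=(a+b)[:2]/2-D0
    print("nose front in dock frame mm",1e3*m@du,1e3*m@dn,"yaw",yaw,"wid",np.linalg.norm(e),"world",(a+b)/2); return (a+b)/2,yaw
E
python3 - <<'E'
from h import *
s=bot.read_state()
m,y=topcar((345,284),(318,401),(310,170,4))
C=R.from_rotvec(s["tcp_rot"]).as_matrix();print("tool y ang",np.degrees(np.arctan2(C[1,1],C[0,1])),"tilt",C[:,2])
a=np.radians(75.7);g=m[:2]-.132*np.array([np.cos(a),np.sin(a)]);print("grip cam",g,"tcp",s["tool_pos"])
off=s["tool_pos"][:2]-g
t=D0-.292*du+off;print("target",t);go((*t,.0378),-1.3)
E
```

```text
nose front in dock frame mm -300.7229235640852 12.478650265333588 yaw 76.47111261057658 wid 0.06233613836936626 world [ 0.5287 -0.0419  0.0055]
tool y ang -14.201447673707033 tilt [ 0.0023  0.0002 -1.    ]
grip cam [ 0.4961 -0.1698] tcp [ 0.4989 -0.169   0.0378]
target [ 0.5442 -0.0327]
pos [0.5732 0.0418 0.0005] rot [ 0.0029 -0.0007 -0.2867] | t 4.1 p [ 0.4989 -0.169   0.0378] F [-0.812   0.1866  3.9174] w 0.12166265346730387
```

>>> carry_out --series '[{"delta_pos": [0.04,0.003,0],"rot": [0,0,-0.02],"hand": 1},{"delta_pos": [0.1,0.007,0],"rot": [0,0,-0.05],"hand": 1},{"delta_pos": [0.16,0.012,0],"rot": [0,0,-0.08],"hand": 1},{"delta_pos": [0.22,0.016,0],"rot": [0,0,-0.11],"hand": 1},{"delta_pos": [0.28,0.02,0],"rot": [0,0,-0.14],"hand": 1},{"delta_pos": [0.34,0.025,0],"rot": [0,0,-0.17],"hand": 1},{"delta_pos": [0.4,0.03,0],"rot": [0,0,-0.2],"hand": 1},{"delta_pos": [0.46,0.034,0],"rot": [0,0,-0.23],"hand": 1},{"delta_pos": [0.52,0.038,0],"rot": [0,0,-0.26],"hand": 1},{"delta_pos": [0.56,0.041,0],"rot": [0,0,-0.28],"hand": 1},{"delta_pos": [0.573,0.042,0],"rot": [0,0,-0.287],"hand": 1},{"delta_pos": [0.573,0.042,0],"rot": [0,0,-0.287],"hand": 1}]'

```text
time: 5.6
tool_pos: [0.5444, -0.0319, 0.0379]
tcp_rot: [2.246, 2.196, 0.004]
wrist_force: [1.0, 2.4, 1.0]
width: 0.124
```

```bash
python3 -c "
from h import *
go((.5442,-.0327,.0378),-1.3)
cv2.imwrite('pics/w4.png',bot.read_camera('wrist')[:,:,::-1])
cv2.imwrite('pics/t4.png',cv2.resize(bot.read_camera('top')[190:310,220:420,::-1],None,fx=4,fy=4,interpolation=cv2.INTER_CUBIC))"
```

```text
pos [-0.0032 -0.0007  0.0003] rot [ 0.0031 -0.0019  0.    ] | t 5.6 p [ 0.5444 -0.0319  0.0379] F [1.0137 2.403  0.9855] w 0.1239144694880974
```

View pics/w4.png

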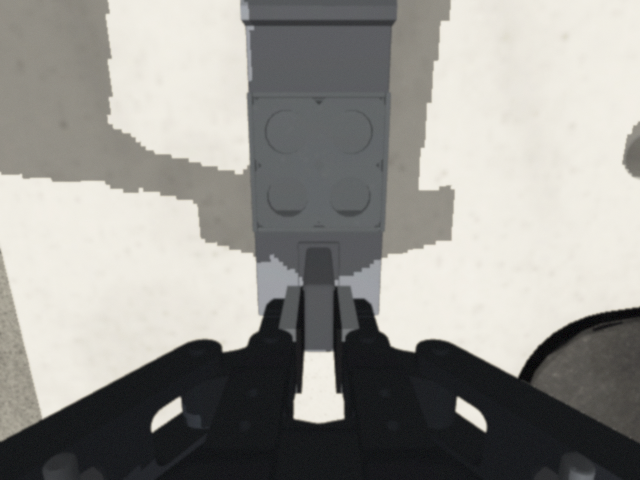

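View pics/t4.png

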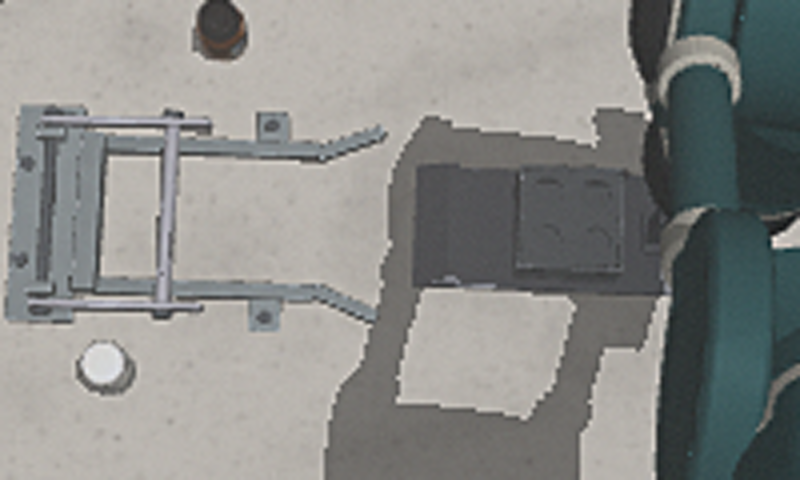

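Run:
```python
from h import *
im=cv2.imread("pics/t4.png"); g=cv2.cvtColor(im,cv2.COLOR_BGR2GRAY).astype(int)
for x in (425,460,490): print(x,[(y,g[y,x]) for y in range(156,176,2)],[(y,g[y,x]) for y in range(276,300,2)])
topcar((416,165),(414,287),(220,190,4))
ci=bot.camera_info("top");q=lambda x,y,z: ray(ci,(220+(x+.5)/4-.5,190+(y+.5)/4-.5),z)
for z,P in ((.008,[(105,154),(320,158),(105,281),(318,288)]),(.006,[(416,165),(510,168),(414,287),(640,295)])):
    for p in P:
        w=q(*p,z)[:2]-D0; print(p,1e3*w@du,1e3*w@dn)
```

```text
425 [(156, np.int64(111)), (158, np.int64(112)), (160, np.int64(117)), (162, np.int64(114)), (164, np.int64(98)), (166, np.int64(84)), (168, np.int64(79)), (170, np.int64(78)), (172, np.int64(80)), (174, np.int64(81))] [(276, np.int64(81)), (278, np.int64(78)), (280, np.int64(78)), (282, np.int64(76)), (284, np.int64(64)), (286, np.int64(85)), (288, np.int64(141)), (290, np.int64(188)), (292, np.int64(191)), (294, np.int64(185)), (296, np.int64(180)), (298, np.int64(177))]
460 [(156, np.int64(109)), (158, np.int64(109)), (160, np.int64(110)), (162, np.int64(109)), (164, np.int64(106)), (166, np.int64(98)), (168, np.int64(89)), (170, np.int64(82)), (172, np.int64(82)), (174, np.int64(83))] [(276, np.int64(77)), (278, np.int64(81)), (280, np.int64(95)), (282, np.int64(105)), (284, np.int64(97)), (286, np.int64(113)), (288, np.int64(159)), (290, np.int64(193)), (292, np.int64(186)), (294, np.int64(175)), (296, np.int64(173)), (298, np.int64(173))]
490 [(156, np.int64(113)), (158, np.int64(113)), (160, np.int64(112)), (162, np.int64(111)), (164, np.int64(114)), (166, np.int64(109)), (168
[... 180 characters left out ...]
122)), (286, np.int64(149)), (288, np.int64(142)), (290, np.int64(144)), (292, np.int64(164)), (294, np.int64(181)), (296, np.int64(179)), (298, np.int64(174))]
nose front in dock frame mm -159.48983097384348 -1.0800725632327999 yaw 89.80122518452139 wid 0.06337895442699829 world [0.5455 0.099  0.0055]
(105, 154) 0.4678676200567949 -31.89092856833157
(320, 158) -109.60963676898731 -33.99545124431931
(105, 281) -3.8174035462597486 33.85464302224431
(318, 288) -111.59316707297016 33.35536853574794
(416, 165) -158.87749061271526 -32.651313697238955
(510, 168) -207.10602966534785 -32.915922424169786
(414, 287) -160.09494444229853 30.68394015858461
(640, 295) -274.6648526331395 30.447237374463366
```

>>> carry_out --series '[{"delta_pos": [0.02,-0.003,0],"rot": [0,0,0],"hand": 1},{"delta_pos": [0.05,-0.003,0],"rot": [0,0,0],"hand": 1},{"delta_pos": [0.08,-0.003,0],"rot": [0,0,0],"hand": 1},{"delta_pos": [0.11,-0.003,0],"rot": [0,0,0],"hand": 1},{"delta_pos": [0.14,-0.003,0],"rot": [0,0,0],"hand": 1},{"delta_pos": [0.16,-0.003,0],"rot": [0,0,0],"hand": 1},{"delta_pos": [0.18,-0.003,0],"rot": [0,0,0],"hand": 1},{"delta_pos": [0.2,-0.003,0],"rot": [0,0,0],"hand": 1},{"delta_pos": [0.22,-0.003,0],"rot": [0,0,0],"hand": 1},{"delta_pos": [0.24,-0.003,0],"rot": [0,0,0],"hand": 1},{"delta_pos": [0.24,-0.003,0],"rot": [0,0,0],"hand": 1}]'

```text
time: 7.08
tool_pos: [0.5448, 0.0287, 0.0379]
tcp_rot: [-2.247, -2.195, -0.005]
wrist_force: [0.7, 2.1, 1.1]
width: 0.119
```

```bash
python3 -c "
from h import *
go((.5442,-.0327,.0378),-1.3)
s=bot.read_state();print(s['torque'])
cv2.imwrite('pics/t5.png',cv2.resize(bot.read_camera('top')[200:290,220:350,::-1],None,fx=6,fy=6,interpolation=cv2.INTER_CUBIC))"
```

```text
pos [-0.2457  0.0032 -0.0004] rot [ 0.0028 -0.0033 -0.0008] | t 7.075 p [0.5448 0.0287 0.0379] F [0.73   2.0891 1.0577] w 0.1188463304432772
[ 0.2772  0.0351 -0.0281]
```

View pics/t5.png

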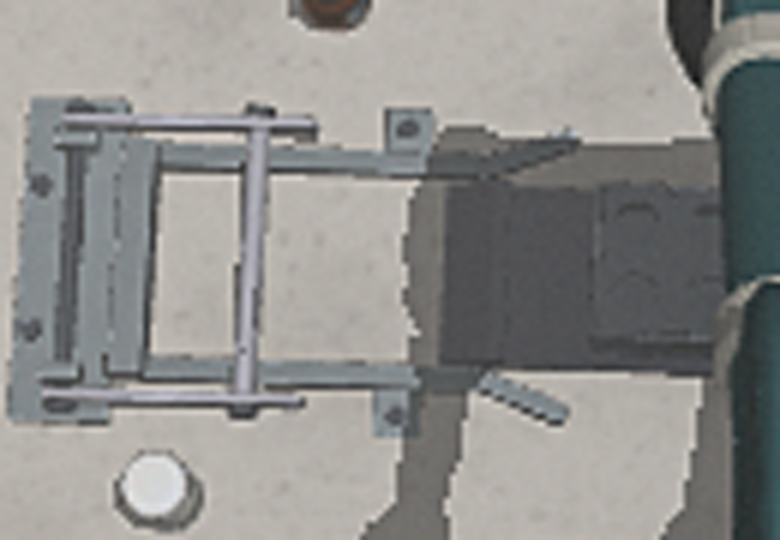

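>>> carry_out --series '[{"delta_pos": [0.02,0,0],"rot": [0,0,0],"hand": 1},{"delta_pos": [0.05,0,0],"rot": [0,0,0],"hand": 1},{"delta_pos": [0.08,0,0],"rot": [0,0,0],"hand": 1},{"delta_pos": [0.11,0,0],"rot": [0,0,0],"hand": 1},{"delta_pos": [0.14,0,0],"rot": [0,0,0],"hand": 1},{"delta_pos": [0.16,0,0],"rot": [0,0,0],"hand": 1},{"delta_pos": [0.18,0,0],"rot": [0,0,0],"hand": 1},{"delta_pos": [0.18,0,0],"rot": [0,0,0],"hand": 1}]'

```text
time: 8.12
tool_pos: [0.5458, 0.0745, 0.0378]
tcp_rot: [-2.246, -2.195, -0.006]
wrist_force: [-0.4, 0.8, -0.6]
width: 0.125
```

```bash
python3 -c "
from h import *
go((.5442,-.0327,.0378),-1.3)
s=bot.read_state();print(s['torque'])
cv2.imwrite('pics/t6.png',cv2.resize(bot.read_camera('top')[200:290,220:350,::-1],None,fx=6,fy=6,interpolation=cv2.INTER_CUBIC))"
```

```text
pos [-0.4287  0.0038 -0.0013] rot [ 0.0025 -0.0045 -0.0009] | t 8.125 p [0.5458 0.0745 0.0378] F [-0.3756  0.8075 -0.577 ] w 0.12469218492743218
[ 0.0996  0.0136 -0.02  ]
```

View pics/t6.png

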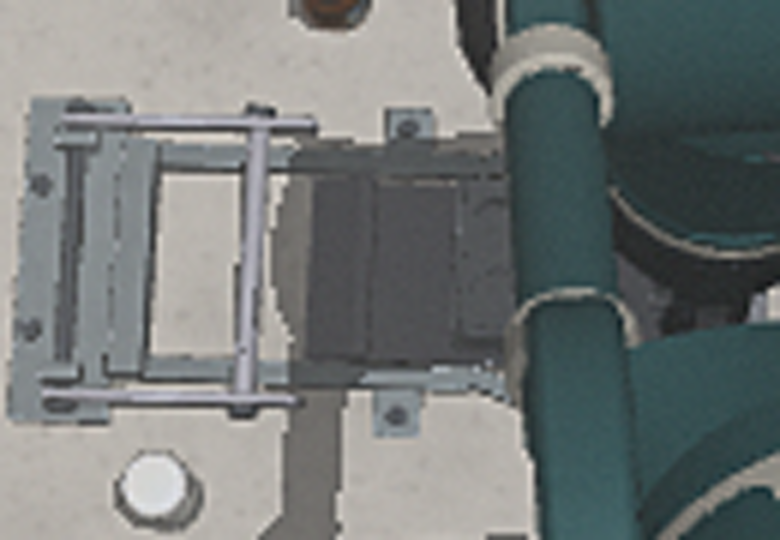

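>>> carry_out --series '[{"delta_pos": [0.02,0,0],"rot": [0,0,0],"hand": 1},{"delta_pos": [0.04,0,0],"rot": [0,0,0],"hand": 1},{"delta_pos": [0.055,0,0],"rot": [0,0,0],"hand": 1},{"delta_pos": [0.065,0,0],"rot": [0,0,0],"hand": 1},{"delta_pos": [0.075,0,0],"rot": [0,0,0],"hand": 1},{"delta_pos": [0.085,0,0],"rot": [0,0,0],"hand": 1},{"delta_pos": [0.095,0,0],"rot": [0,0,0],"hand": 1},{"delta_pos": [0.105,0,0],"rot": [0,0,0],"hand": 1},{"delta_pos": [0.115,0,0],"rot": [0,0,0],"hand": 1},{"delta_pos": [0.125,0,0],"rot": [0,0,0],"hand": 1},{"delta_pos": [0.125,0,0],"rot": [0,0,0],"hand": 1}]'

```text
time: 9.55
tool_pos: [0.5464, 0.1059, 0.0379]
tcp_rot: [-2.246, -2.194, -0.006]
wrist_force: [-0.0, -1.2, -1.9]
width: 0.121
```

```bash
python3 -c "
from h import *
go((.5442,-.0327,.0378),-1.3)
s=bot.read_state();print(s['torque'])
cv2.imwrite('pics/t7.png',cv2.resize(bot.read_camera('top')[200:290,220:350,::-1],None,fx=6,fy=6,interpolation=cv2.INTER_CUBIC))
cv2.imwrite('pics/s7.png',cv2.resize(bot.read_camera('scene')[230:360,200:390,::-1],None,fx=4,fy=4,interpolation=cv2.INTER_CUBIC))"
```

```text
pos [-0.5546  0.004  -0.0018] rot [ 0.0024 -0.0049 -0.0008] | t 9.55 p [0.5464 0.1059 0.0379] F [-0.0332 -1.223  -1.8513] w 0.12089126488536861
[-0.2486 -0.0711  0.0157]
```

View pics/t7.png

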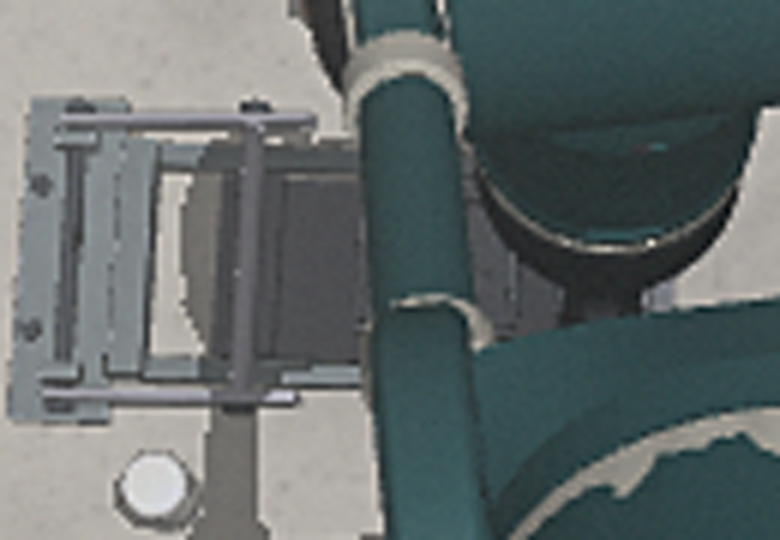

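View pics/s7.png

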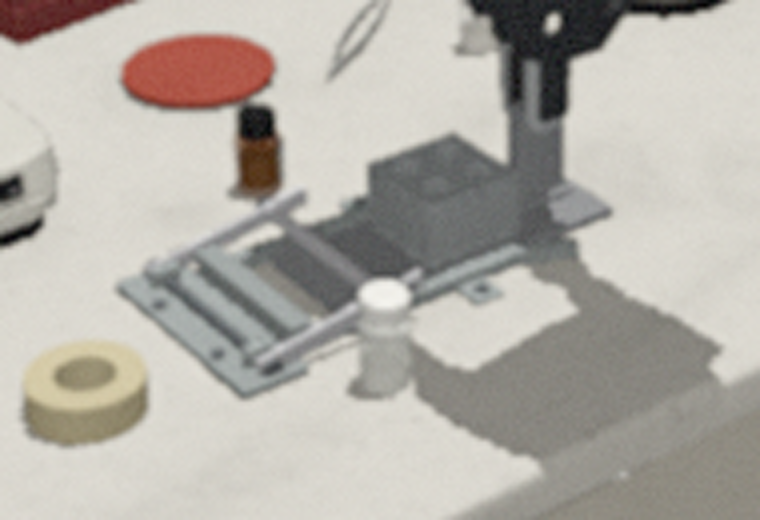

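>>> carry_out --series '[{"delta_pos": [0.01,0,0],"rot": [0,0,0],"hand": 1},{"delta_pos": [0.018,0,0],"rot": [0,0,0],"hand": 1},{"delta_pos": [0.026,0,0],"rot": [0,0,0],"hand": 1},{"delta_pos": [0.034,0,0],"rot": [0,0,0],"hand": 1},{"delta_pos": [0.042,0,0],"rot": [0,0,0],"hand": 1},{"delta_pos": [0.05,0,0],"rot": [0,0,0],"hand": 1},{"delta_pos": [0.05,0,0],"rot": [0,0,0],"hand": 1}]'

```text
time: 10.52
tool_pos: [0.5468, 0.119, 0.0379]
tcp_rot: [-2.246, -2.194, -0.008]
wrist_force: [0.4, -1.0, -2.4]
width: 0.125
```

```bash
cat > look.py <<'E'
from h import *; import sys
n=sys.argv[1]
go((.5442,-.0327,.0378),-1.3)
a=bot.read_camera('top')[200:290,220:300,::-1];b=bot.read_camera('scene')[250:340,220:340,::-1]
cv2.imwrite(f'pics/{n}.png',cv2.resize(np.hstack([a,b]),None,fx=4,fy=4,interpolation=cv2.INTER_CUBIC))
E
python3 look.py l8
```

```text
pos [-0.6067  0.0041 -0.0024] rot [ 0.0026 -0.006  -0.0012] | t 10.525 p [0.5468 0.119  0.0379] F [ 0.3993 -0.9737 -2.3646] w 0.12458337373200297
```

View pics/l8.png

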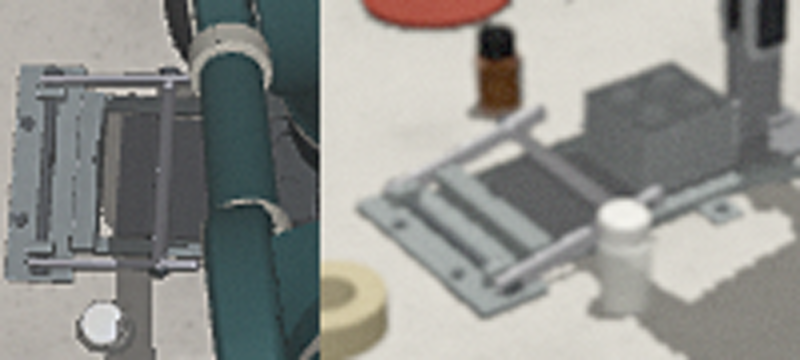

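>>> carry_out --series '[{"delta_pos": [0.004,0,0],"rot": [0,0,0],"hand": 1},{"delta_pos": [0.008,0,0],"rot": [0,0,0],"hand": 1},{"delta_pos": [0.012,0,0],"rot": [0,0,0],"hand": 1},{"delta_pos": [0.012,0,0],"rot": [0,0,0],"hand": 1}]'

```text
time: 11.12
tool_pos: [0.5468, 0.122, 0.0379]
tcp_rot: [-2.246, -2.194, -0.008]
wrist_force: [0.3, -0.1, -0.7]
width: 0.12
```

```bash
python3 look.py l9
python3 - <<'E'
import cv2,numpy as np
s0=cv2.imread("pics/scene0.png")[250:340,220:340]
l9=cv2.imread("pics/l9.png"); l8=cv2.imread("pics/l8.png")
k=lambda a:cv2.resize(a,None,fx=5,fy=5,interpolation=cv2.INTER_CUBIC)
f=lambda l:cv2.resize(l[:,320:],(120,90),interpolation=cv2.INTER_AREA)
cv2.imwrite("pics/cmp9.png",np.hstack([cv2.resize(x[0:80,0:100],None,fx=2.6,fy=5,interpolation=cv2.INTER_CUBIC) for x in(s0,f(l8),f(l9))]))
E
```

```text
pos [-0.619   0.0043 -0.0026] rot [ 0.0025 -0.0062 -0.0013] | t 11.125 p [0.5468 0.122  0.0379] F [ 0.2712 -0.063  -0.7305] w 0.12048873348068208
```

View pics/cmp9.png

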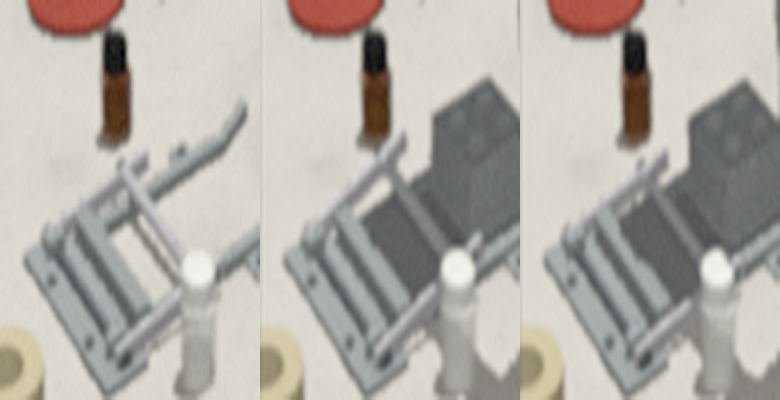

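View pics/l9.png

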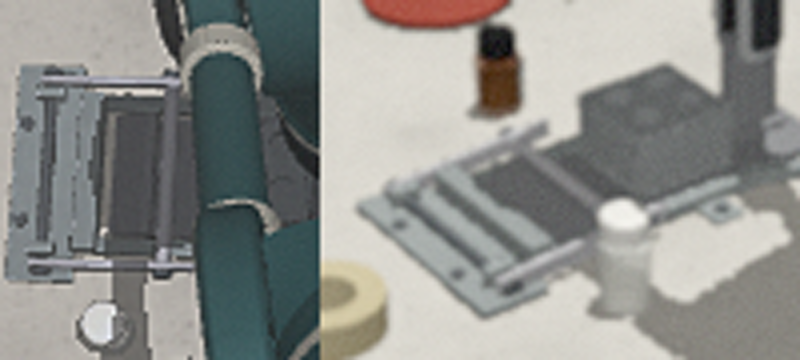

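>>> carry_out --series '[{"delta_pos": [-0.003,0,0],"rot": [0,0,0],"hand": 1},{"delta_pos": [-0.006,0,0],"rot": [0,0,0],"hand": 1},{"delta_pos": [-0.009,0,0],"rot": [0,0,0],"hand": 1},{"delta_pos": [-0.009,0,0],"rot": [0,0,0],"hand": 1}]'

```text
time: 11.72
tool_pos: [0.5467, 0.1197, 0.0379]
tcp_rot: [-2.246, -2.193, -0.008]
wrist_force: [-0.2, 1.4, -2.0]
width: 0.122
```

>>> carry_out --series '[{"delta_pos": [-0.002,0,0],"rot": [0,0,0],"hand": 1},{"delta_pos": [-0.004,0,0],"rot": [0,0,0],"hand": 1},{"delta_pos": [-0.004,0,0],"rot": [0,0,0],"hand": 1}]'

```text
time: 12.1
tool_pos: [0.5467, 0.1193, 0.0379]
tcp_rot: [-2.246, -2.193, -0.009]
wrist_force: [0.3, 3.7, -3.1]
width: 0.123
```

>>> carry_out --series '[{"delta_pos": [-0.003,0,0],"rot": [0,0,0],"hand": 1},{"delta_pos": [-0.0045,0,0],"rot": [0,0,0],"hand": 1},{"delta_pos": [-0.0045,0,0],"rot": [0,0,0],"hand": 1},{"delta_pos": [-0.0045,0,0],"rot": [0,0,0],"hand": 1}]'

```text
time: 12.6
tool_pos: [0.5468, 0.1192, 0.0379]
tcp_rot: [-2.246, -2.192, -0.011]
wrist_force: [0.4, 6.8, -4.1]
width: 0.122
```

>>> carry_out --series '[{"delta_pos": [-0.005,0,0],"rot": [0,0,0],"hand": 1},{"delta_pos": [-0.0058,0,0],"rot": [0,0,0],"hand": 1},{"delta_pos": [-0.0058,0,0],"rot": [0,0,0],"hand": 1},{"delta_pos": [-0.0058,0,0],"rot": [0,0,0],"hand": 1}]'

```text
time: 13.1
tool_pos: [0.5468, 0.1192, 0.0379]
tcp_rot: [-2.245, -2.19, -0.014]
wrist_force: [0.1, 9.0, -3.3]
width: 0.123
```

```bash
python3 look.py l10
```

```text
pos [-0.6075  0.0048 -0.0055] rot [ 0.0032 -0.0122 -0.0028] | t 13.1 p [0.5468 0.1192 0.0379] F [ 0.0956  9.014  -3.2951] w 0.12270992672134369
```

View pics/l10.png

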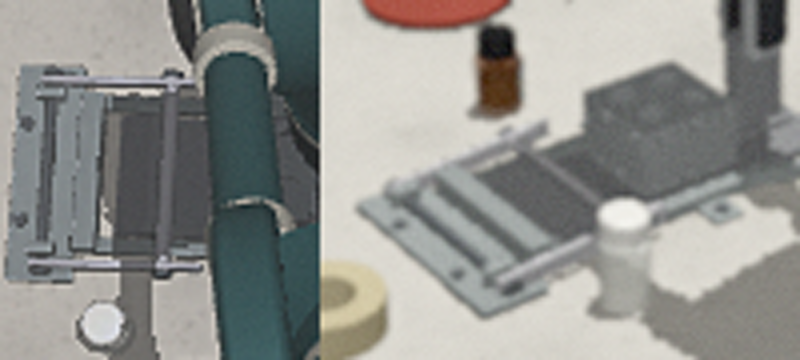

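>>> carry_out --series '[{"delta_pos": [-0.002,0,0],"rot": [0,-0.005,0],"hand": 1},{"delta_pos": [0.001,0,0],"rot": [0,-0.011,0],"hand": 1},{"delta_pos": [0.002,0,0.001],"rot": [0,-0.011,0],"hand": 1},{"delta_pos": [0.002,0,0.001],"rot": [0,-0.011,0],"hand": 1}]'

```text
time: 13.7
tool_pos: [0.5469, 0.1193, 0.0379]
tcp_rot: [2.248, 2.193, 0.003]
wrist_force: [-0.1, 1.0, -0.0]
width: 0.121
```

Load relaxed, forces near zero; now let go.

>>> carry_out --series '[{"delta_pos": [0,0,0],"rot": [0,0,0],"hand": 0.4},{"delta_pos": [0,0,0],"rot": [0,0,0],"hand": 0.1},{"delta_pos": [0,0,0],"rot": [0,0,0],"hand": -0.2},{"delta_pos": [0,0,0],"rot": [0,0,0],"hand": -0.2},{"delta_pos": [0,0,0],"rot": [0,0,0],"hand": -0.2},{"delta_pos": [0,0,0],"rot": [0,0,0],"hand": -0.2},{"delta_pos": [0,0,-0.1],"rot": [0,0,0],"hand": -0.2},{"delta_pos": [0,0,-0.2],"rot": [0,0,0],"hand": -0.2},{"delta_pos": [0,0,-0.4],"rot": [0,0,0],"hand": -0.2},{"delta_pos": [0,0,-0.5],"rot": [0,0,0],"hand": -0.2},{"delta_pos": [-0.2,0,-0.6],"rot": [0,0,0],"hand": -0.2},{"delta_pos": [-0.5,0,-0.6],"rot": [0,0,0],"hand": -0.2},{"delta_pos": [-0.7,0,-0.6],"rot": [0,0,0],"hand": -0.2},{"delta_pos": [-0.7,0,-0.6],"rot": [0,0,0],"hand": -0.2}]'

```text
time: 15.45
tool_pos: [0.5419, -0.0596, 0.188]
tcp_rot: [2.253, 2.186, 0.002]
wrist_force: [0.1, 0.2, 0.0]
width: 0.602
```

Run:
```python
from h import *
go((.5,0,.2),-1.3)
a=bot.read_camera('top')[190:290,180:340,::-1];b=bot.read_camera('scene')[230:330,200:360,::-1]
cv2.imwrite('pics/end.png',cv2.resize(np.vstack([a,b]),None,fx=3,fy=3,interpolation=cv2.INTER_CUBIC))
```

```text
pos [ 0.2333 -0.1747 -0.0487] rot [ 0.0038  0.0008 -0.0099] | t 15.45 p [ 0.5419 -0.0596  0.188 ] F [0.0865 0.1704 0.0411] w 0.6019094847073148
```

View pics/end.png

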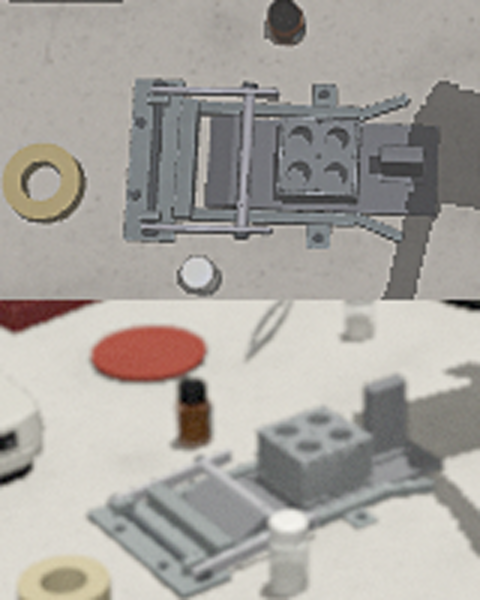

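The pictures show the carrier docked between the rails with the catch bar down behind the nose. The bottle, vial and tape stand where they were, and the gripper is clear. I'm handing the job in.

```bash
python3 -c "
from workcell import bot
print(bot.finish_job())"
```

```text
the job is handed in; nothing more can be done
None
```

The carrier is docked with the catch bar down behind its nose, and the job was handed in at about 15.5 s.

- **Sliding in:** I took the carrier by its grip and slid it nose first along the worktop into the frame. The nose lifted the catch, which dropped about 6 mm before the end stop. The force readings after each step stayed below 5 N, and the gripper never came near the catch.
- **Pull test:** I pulled back in small steps. The readings rose from 3.7 to 6.8 to 9.0 N while the position held to about 0.1 mm, so the bar took the load. I then eased the load to about 1 N, opened the gripper and backed away.
- **Tilt under load:** The tool tilted about half a degree during the pull, with 3 to 4 N of vertical force. I took this out before letting go.
- **Last checks:** The final top and scene pictures show the carrier between the rails and the catch down. The bottle, vial and tape roll look unmoved, judged by eye. The wrist force was about 0 N with the gripper clear.
- **Camera disagreement:** The top camera and the arm disagreed by 2 to 3 mm on position. I steered relative to what the top camera showed, and no check failed.

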